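Put the sockets back in their tray

ROBOT

A 6-joint arm with a two-finger parallel gripper is mounted at the origin on the work surface. World frame = base frame: x ahead of the robot, y to its left, z up, the work surface at z = 0. Lengths are in m, angles in rad, forces in N, time in s.
With the tool pointing down it reaches from about 0.275 to 0.75 m from the base axis. Payload 10.2 kg.
Tool frame: the origin (TCP) lies at the very end of the fingers, on their centre line; the grasp point (between the pads) lies 19 mm behind it (robot.tcp_to_grasp is the distance from the TCP to the grasp point, in m); z points along the fingers, y is the line along which they close (so a half turn about z gives the same grasp; the last joint's range is limited). The gripper opens to 88 mm and grips with 3 to 60 N. Pads are 18 mm wide; open, the fingers measure 123 mm over their backs; the gripper's body (75 mm by 187 mm) begins 45 mm behind the grasp point.
Start: joints at [0.949, 0.313, 1.498, -0, 1.331, -0.223], TCP at [0.204, 0.484, 0.239] pointing down, gripper open.
Joint ranges: [-2.94, 2.94], [-0.97, 2.17], [0.19, 2.56], [-1.23, 4.37], [0.02, 3.11], [-2.88, 2.88]. Speed limits (rad/s): [2.39, 2.39, 3.01, 3.14, 3.14, 3.14].

INTERFACE

Orientations are given as a 3x3 rotation matrix whose columns are the frame's x, y, z axes.
In Python, from plant import robot, cams gives the robot as it stands.
- The arm moves only by the tool carry_out, never from a script. Its argument "steps" is a list of rows, each a list of 3 entries, a list of its own where there are three numbers: the gripper's target within -1 to 1 (shut at 1, half-way at 0, fully open at -1), then the shift along the tool's x, y, z as a fraction of full scale, then the turn about the tool's z as a fraction of full scale. In form: [[grip, [dx, dy, dz], turn], ...]. A call has 1 to 10 rows; each row is the pose to reach, as a shift and turn from the pose commanded when the call began, along the tool's axes at that moment, turning the shorter way round; what a row does not reach only later rows make up. Full scale, the value 1, is 200 mm for a shift and pi rad for a turn. A row lasts 1/12 s, in which the tool goes at most 41.7 mm and 7.16 degrees, less where a joint would pass 70% of its speed; a pose out of reach is approached as far as the arm can. A call with a number of a shift or a turn outside -1 to 1 is refused whole. A call with a gripper value outside its range is refused whole. The fingers move at their own pace and stop on an object; "grip_force" is the grip in N (left out, the last holds). Time passes only in rows, so rows that repeat a pose let the fingers close. It gives the time, the measured TCP pose, the force, the opening and the grip force at its end, in the units of the state.
- robot.read_state(): the state, without advancing time (a new reading comes with each control period).
- cams.grab_frame(name): name is "scene" or "top"; returns a dict with "color" (420x560x3 uint8, red, green, blue), "z_map" (420x560 float32, m along the optical axis (not along the pixel's ray), 0 where there is no reading), "intrinsics" (3x3 intrinsics, pixels), "k1" (the pictures are not rectified: a ray, as slopes to the right and down, at radius r is drawn at 1 + k1 r^2 times it, then the intrinsics apply), "R" (3x3) and "t" (3): a world point X has camera coordinates R X + t. Camera axes: x right, y down, z forward; pixel columns grow to the right and rows downward; lengths in m; the calibration is good to about 2 mm. A picture is of the moment at which its call begins.
- robot.sign_off(): hands the job in; it is judged then, once.
The state is a dict: "clock": time; "joints": joint angles; "joint_vel": joint speeds; "tau": joint torques, N m; "ee_pos": TCP position; "ee_rot": TCP orientation; "ft_force": force on the tool from outside, world axes, zero at the start; "moment": the same for the moment, N m; "width": finger opening in m; "grip_force": force on a finger pad.
Only numpy, scipy, OpenCV 4.12 (cv2) and the standard library are available. Lean on these libraries where they do the work, as an engineer would, in place of code of your own. Each camera call takes 0.05 s, during which the arm holds its last target. There are 200 camera calls.

TASK

Put the four loose steel sockets back into the tray, each standing upright, drive end up as now, on the floor of the well of its own size: the smallest socket in the smallest well, and so on up to the largest in the largest. The two plain steel tubes that look like sockets are spacers for another job: leave them standing where they are.

Things in the scene. Friction and masses are not known exactly. Their poses are not given: they have to be found in the camera images.
- socket1: The smallest of four loose steel deep sockets, standing: a round body 24 mm in diameter, 40 mm tall, with two dark bands, topped by a narrower drive end 17 mm in diameter, 14 mm tall, with a black square in its top face (54 mm over all; 84 to 168 g). Origin: centre of its underside; z up along its axis; yaw means nothing.
- socket2: The second smallest of four loose steel deep sockets, standing: a round body 34 mm in diameter, 48 mm tall, with two dark bands, topped by a narrower drive end 24 mm in diameter, 14 mm tall, with a black square in its top face (62 mm over all; 154 to 308 g). Origin: centre of its underside; z up along its axis; yaw means nothing.
- socket3: The second largest of four loose steel deep sockets, standing: a round body 44 mm in diameter, 56 mm tall, with two dark bands, topped by a narrower drive end 31 mm in diameter, 14 mm tall, with a black square in its top face (70 mm over all; 252 to 504 g). Origin: centre of its underside; z up along its axis; yaw means nothing.
- socket4: The largest of four loose steel deep sockets, standing: a round body 54 mm in diameter, 64 mm tall, with two dark bands, topped by a narrower drive end 38 mm in diameter, 14 mm tall, with a black square in its top face (78 mm over all; 385 to 770 g). Origin: centre of its underside; z up along its axis; yaw means nothing.
- well1: Fixed grey block 82 x 82 x 20 mm, black-floored, with the smallest of four round wells: 40 mm in diameter, 15 mm deep, open upward. Origin: centre of the block's underside, 5 mm above the bench, on the well's axis; well floor 5 mm, rim 20 mm above it; x, y along the sides. The blocks stand 84 mm apart, 2 by 2 in any order, in a fixed red tray 180 mm square, 24 mm high.
- well2: Fixed grey block 82 x 82 x 20 mm, black-floored, with the second smallest of four round wells: 50 mm in diameter, 15 mm deep, open upward. Origin: centre of the block's underside, 5 mm above the bench, on the well's axis; well floor 5 mm, rim 20 mm above it; x, y along the sides. The blocks stand 84 mm apart, 2 by 2 in any order, in a fixed red tray 180 mm square, 24 mm high.
- well3: Fixed grey block 82 x 82 x 20 mm, black-floored, with the second largest of four round wells: 60 mm in diameter, 15 mm deep, open upward. Origin: centre of the block's underside, 5 mm above the bench, on the well's axis; well floor 5 mm, rim 20 mm above it; x, y along the sides. The blocks stand 84 mm apart, 2 by 2 in any order, in a fixed red tray 180 mm square, 24 mm high.
- well4: Fixed grey block 82 x 82 x 20 mm, black-floored, with the largest of four round wells: 70 mm in diameter, 15 mm deep, open upward. Origin: centre of the block's underside, 5 mm above the bench, on the well's axis; well floor 5 mm, rim 20 mm above it; x, y along the sides. The blocks stand 84 mm apart, 2 by 2 in any order, in a fixed red tray 180 mm square, 24 mm high.
- spacer1: Look-alike: a bright steel tube spacer standing upright, 34 mm in diameter, 55 mm tall, 25 mm bore, about 120 g. Straight-sided, with a wide round hole right through it, no step and no dark bands. It does not belong in the tray. Origin: centre of its underside; z up along its axis.
- spacer2: Look-alike: a bright steel tube spacer standing upright, 44 mm in diameter, 68 mm tall, 33 mm bore, about 220 g. Straight-sided, with a wide round hole right through it, no step and no dark bands. It does not belong in the tray. Origin: centre of its underside; z up along its axis. (Sockets and spacers stand 90 mm or more apart, centre to centre. A wrench, a spray can and a jar are farther off.)
Not all that is in view belongs to the job. What is shaped like the socket1 but blue or purple is not meant.

How it is judged:
By the outcome, as a careful person would: the job done as asked, in the order asked, and still so for the second after the job is handed in, with the robot touching nothing.
It also fails if it takes over 101 s, if anything falls off the work surface, if the arm or the gripper's body presses on something with over 40 N, if the wrist force passes 120 N, or if a joint passes its speed limit or range.

## Working session

There is one attempt and no reset: what is moved stays moved. The work goes in short steps, Python scripts to look and compute and a tool call to move; the robot and the scene stay as the last step left them, time stands still between calls to the robot, and variables do not carry over. Pictures are saved under pics/ and viewed, at most 14 in all, crops included, and the job is handed in when it is done.

Besides the shell and the picture viewer there is one more tool, called after ">>>" by a JSON object that holds its "op" and its "data", one argument or row to a line. carry_out: Moves the arm, as the interface text tells. Shift numbers are shares of 200 mm and turn numbers shares of pi rad, none past 1 either way. Its arguments: {"type":"object","properties":{"steps":{"type":"array"},"grip_force":{"type":"number"}},"required":["steps"]}

```bash
ls; mkdir -p pics
cat > h.py <<'E'
import numpy as np, cv2
from plant import robot, cams
def grab(n):
    f=cams.grab_frame(n); return f
def save(f,p): cv2.imwrite(p,f["color"][:,:,::-1])
def ray(f,u,v):
    K=np.array(f["intrinsics"]); k=f["k1"]
    d=np.array([(u-K[0,2])/K[0,0],(v-K[1,2])/K[1,1]]); s=d.copy()
    for _ in range(20): s=d/(1+k*(s@s))
    R=np.array(f["R"]); c=-R.T@np.array(f["t"]); return c,R.T@np.array([s[0],s[1],1])
def onz(f,u,v,z):
    c,d=ray(f,u,v); return c+d*(z-c[2])/d[2]
def atdepth(f,u,v):
    c,d=ray(f,u,v); return c+d*f["z_map"][int(round(v)),int(round(u))]
def cloud(f):
    H,W=f["z_map"].shape; K=np.array(f["intrinsics"]); k=f["k1"]
    u,v=np.meshgrid(np.arange(W),np.arange(H))
    d=np.stack([(u-K[0,2])/K[0,0],(v-K[1,2])/K[1,1]],-1); s=d.copy()
    for _ in range(20): s=d/(1+k*(s**2).sum(-1,keepdims=True))
    p=np.concatenate([s,np.ones((H,W,1))],-1)*f["z_map"][...,None]
    R=np.array(f["R"]); return (p-np.array(f["t"]))@R
E
python3 - <<'E'
from h import *
for n in("top","scene"):
    f=grab(n); save(f,f"pics/{n}0.png"); print(n,f["k1"],-np.array(f["R"]).T@f["t"],np.array(f["R"]).round(2).tolist(),(f["z_map"]==0).mean())
s=robot.read_state(); print(s["ee_pos"],s["ee_rot"],s["clock"],s["width"])
E
```

```text
pics
top -0.05139299445271326 [ 0.42616943 -0.05837776  0.86387934] [[0.03, -1.0, 0.01], [-1.0, -0.03, -0.08], [0.08, -0.01, -1.0]] 0.0038520408163265304
scene -0.09202909722725984 [ 0.87215522 -0.6001703   0.56248844] [[0.8, 0.6, 0.01], [0.38, -0.49, -0.78], [-0.46, 0.63, -0.62]] 0.00399234693877551
[0.2037617  0.48360986 0.23823346] [[-9.21533459e-01  3.88298397e-01 -6.62667274e-04]
 [ 3.88298882e-01  9.21533025e-01 -9.28749381e-04]
 [ 2.50037881e-04 -1.11318659e-03 -9.99999349e-01]] 0.1 0.08841878010394397
```

View pics/top0.png

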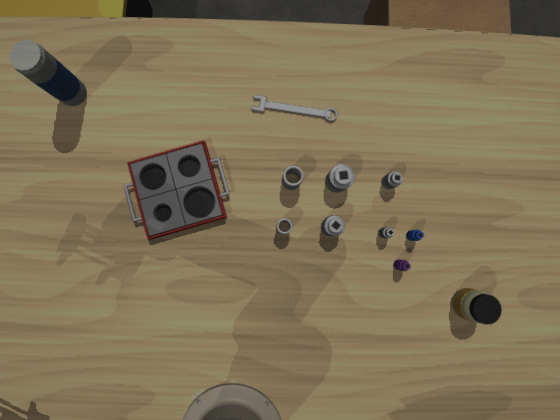

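View pics/scene0.png

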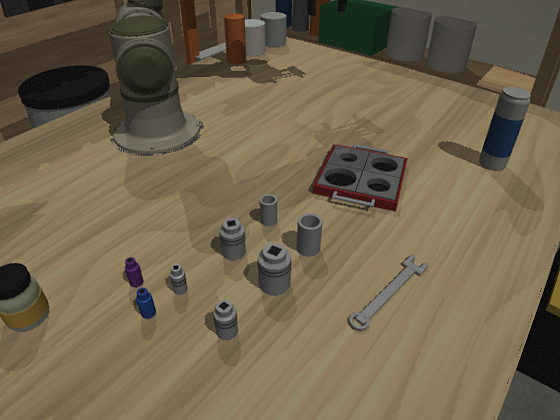

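Top view, candidates:
- **socket1:** (388,232). Look-alikes are blue at (415,235) and purple at (402,265), both rejected by colour.
- **socket2:** (395,180). Look-alike is spacer1 at (284,227), a plain tube with a bore.
- **socket3:** (334,226). Look-alike is spacer2 at (292,177), also a tube.
- **socket4:** (341,177).
- **Tray:** centred near (177,190).

I'll measure these now, with one close crop to check the choice.

Run:
```python
from h import *
f=grab("top"); P=cloud(f); z=P[...,2]
cand={"s1":(388,232),"s2":(395,180),"s3":(334,226),"s4":(341,177),"sp1":(284,227),"sp2":(292,177),"blue":(415,235),"purple":(402,265)}
H={"s1":.054,"s2":.062,"s3":.070,"s4":.078,"sp1":.055,"sp2":.068,"blue":.054,"purple":.054}
n,lab,st,cen=cv2.connectedComponentsWithStats(((z>.012)&(z<.2)).astype(np.uint8))
for k,(u,v) in cand.items():
    w=lab[v-6:v+7,u-6:u+7]; l=np.bincount(w[w>0]).argmax()
    m=lab==l; zt=np.percentile(z[m],95); t=m&(abs(z-H[k])<.005); q=P[t]
    c,r=cv2.minEnclosingCircle(q[:,:2].astype(np.float32)*1000)
    print(k,"area",m.sum(),"ztop",zt.round(4),"topcircle",np.round(c,1),"diam",round(2*r,1),"n",t.sum(), "mean",(q.mean(0)[:2]*1000).round(1))
c=f["color"].astype(int); red=((c[...,0]>80)&(c[...,1]<60)&(c[...,2]<60)).astype(np.uint8)
pts=np.argwhere(red)[:,::-1]; pts=pts[(pts[:,0]>110)&(pts[:,0]<240)&(pts[:,1]>130)&(pts[:,1]<250)]
W=np.array([onz(f,u,v,.024)[:2]*1000 for u,v in pts],np.float32); print("tray",cv2.minAreaRect(W))
g=(c.max(-1)<45).astype(np.uint8); 
cs,_=cv2.findContours(g,cv2.RETR_EXTERNAL,cv2.CHAIN_APPROX_NONE)
for q in cs:
    x,y,w,h=cv2.boundingRect(q)
    if 125<x<230 and 140<y<240 and w>10:
        X=np.array([onz(f,u,v,.025)[:2]*1000 for u,v in q[:,0]],np.float32); cc,rr=cv2.minEnclosingCircle(X); print("well",x,y,w,h,np.round(cc,1),round(2*rr,1))
print("depth grey top",np.median(z[(z>.015)&(z<.03)&(cv2.boxFilter(red*0,-1,(1,1))==0)]))
im=f["color"][130:290,110:440,::-1]; cv2.imwrite("pics/crop0.png",cv2.resize(im,None,fx=2.4,fy=2.4,interpolation=cv2.INTER_CUBIC))
```

```text
s1 area 138 ztop 0.056 topcircle [ 454.7 -325.4] diam 16.2 n 49 mean [ 454.4 -325.2]
s2 area 269 ztop 0.0641 topcircle [ 572.3 -338. ] diam 23.8 n 102 mean [ 572.3 -337.6]
s3 area 384 ztop 0.0722 topcircle [ 465.4 -206.4] diam 30.1 n 169 mean [ 465.4 -206.3]
s4 area 594 ztop 0.0802 topcircle [ 570.6 -217.8] diam 37.4 n 240 mean [ 570.2 -217.8]
sp1 area 122 ztop 0.0574 topcircle [461.6 -99.8] diam 33.6 n 93 mean [461.6 -99.7]
sp2 area 300 ztop 0.07 topcircle [ 567.8 -114.8] diam 43.6 n 157 mean [ 567.8 -114.6]
blue area 139 ztop 0.056 topcircle [ 450. -392.] diam 17.7 n 48 mean [ 450.2 -390.1]
purple area 149 ztop 0.0558 topcircle [ 382.8 -362.9] diam 17.4 n 52 mean [ 383.2 -362.6]
tray ((537.0088500976562, 141.065673828125), (178.2919921875, 181.32737731933594), 17.737180709838867)
well 154 204 18 18 [484.1 168.7] 39.0
well 184 187 31 31 [509.8  89.2] 68.3
well 140 164 26 26 [563.8 194.8] 58.3
well 178 156 22 21 [589.9 115.3] 48.3
depth grey top 0.024979047323025142
```

View pics/crop0.png

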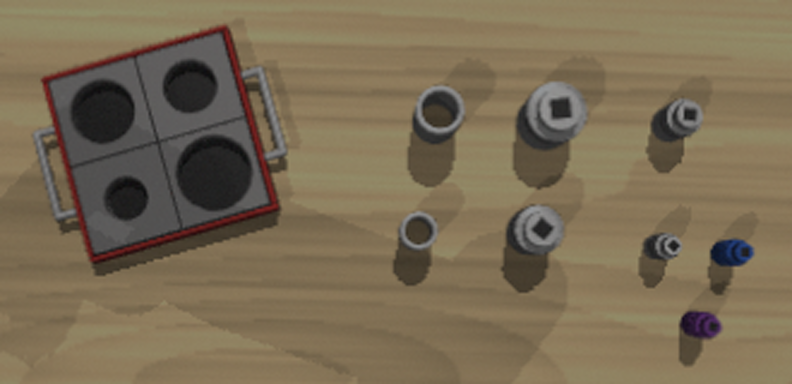

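```bash
cat > go.py <<'E'
import sys
from h import *
x,y,z,yaw=map(float,sys.argv[1:5]) # mm, yaw of tool y in deg
s=robot.read_state(); R=np.array(s["ee_rot"]); p=np.array(s["ee_pos"])*1000
d=R.T@(np.array([x,y,z])-p); yw=np.degrees(np.arctan2(R[1,1],R[0,1])); t=(yw-yaw+90)%180-90
print("at",p.round(1),"yaw",yw.round(1),"shift",(d/200).round(4),"turn",round(t/180,4),"w",s["width"],"t",s["clock"],"F",np.round(s["ft_force"],1))
E
python3 go.py 454.5 -325.3 200 -23
```

```text
at [203.8 483.6 238.3] yaw 67.2 shift [-2.7259 -3.2404  0.1939] turn -0.4992 w 0.08813191925425425 t 0.15 F [ 0.5 -0.7  0.2]
```

>>> {"op": "carry_out", "data": {
  "steps": [
    [-1,[-0.84,-1,0],0.39],
    [-1,[-0.84,-1,0],0.39],
    [-1,[-0.84,-1,0],0.39],
    [-1,[-0.84,-1,0],0.39],
    [-1,[-0.84,-1,0],0.39],
    [-1,[-0.84,-1,0],0.39],
    [-1,[-0.84,-1,0],0.39],
    [-1,[-0.84,-1,0],0.39],
    [-1,[-0.84,-1,0],0.39],
    [-1,[-0.84,-1,0],0.39]
  ],
  "grip_force": 25
}}

```text
clock: 0.98
ee_pos: [0.2811, 0.2339, 0.2387]
ee_rot: [[0.061, 0.998, -0.0], [0.998, -0.061, -0.0], [-0.0, -0.0, -1.0]]
ft_force: [0.7, -0.1, 0.4]
width: 0.0883
grip_force: 0.0
```

```bash
python3 go.py 454.5 -325.3 200 -23
```

```text
at [281.1 233.9 238.7] yaw -3.5 shift [-2.7381  1.0348  0.1935] turn 0.1085 w 0.0882973172219968 t 0.9833 F [ 0.7 -0.1  0.4]
```

>>> {"op": "carry_out", "data": {
  "steps": [
    [-1,[-1,0.35,0],0],
    [-1,[-1,0.35,0],0],
    [-1,[-1,0.35,0],0],
    [-1,[-1,0.35,0],0],
    [-1,[-1,0.35,0],0],
    [-1,[-1,0.35,0],0],
    [-1,[-1,0.35,0],0]
  ]
}}

```text
clock: 1.57
ee_pos: [0.3406, 0.029, 0.2386]
ee_rot: [[0.058, 0.998, -0.001], [0.998, -0.058, 0.0], [0.0, -0.001, -1.0]]
ft_force: [-0.9, -0.7, -0.5]
width: 0.0881
grip_force: 0.0
```

>>> {"op": "carry_out", "data": {
  "steps": [
    [-1,[-1,0.35,0],0],
    [-1,[-1,0.35,0],0],
    [-1,[-1,0.35,0],0],
    [-1,[-1,0.35,0],0],
    [-1,[-1,0.35,0],0],
    [-1,[-1,0.35,0],0],
    [-1,[-1,0.35,0],0]
  ]
}}

```text
clock: 2.15
ee_pos: [0.4, -0.1726, 0.2381]
ee_rot: [[0.054, 0.999, -0.001], [0.999, -0.054, 0.001], [0.001, -0.001, -1.0]]
ft_force: [-0.5, 0.3, 0.2]
width: 0.0878
grip_force: 0.0
```

>>> {"op": "carry_out", "data": {
  "steps": [
    [-1,[-0.74,0.33,0.2],0.108],
    [-1,[-0.74,0.33,0.2],0.108],
    [-1,[-0.74,0.33,0.2],0.108],
    [-1,[-0.74,0.33,0.2],0.108],
    [-1,[-0.74,0.33,0.2],0.108],
    [-1,[-0.74,0.33,0.2],0.108],
    [-1,[-0.74,0.33,0.2],0.108]
  ]
}}

```text
clock: 2.73
ee_pos: [0.4581, -0.3216, 0.199]
ee_rot: [[0.38, 0.925, -0.0], [0.925, -0.38, 0.001], [0.001, -0.0, -1.0]]
ft_force: [0.4, 0.3, -0.4]
width: 0.0879
grip_force: 0.0
```

```bash
python3 go.py 454.5 -325.3 20 -23
```

```text
at [ 458.1 -321.6  199. ] yaw -22.4 shift [-0.0244 -0.0094  0.895 ] turn 0.0036 w 0.08786591658890844 t 2.7333 F [ 0.4  0.3 -0.4]
```

>>> {"op": "carry_out", "data": {
  "steps": [
    [-1,[-0.024,-0.009,0.2],0],
    [-1,[-0.024,-0.009,0.4],0],
    [-1,[-0.024,-0.009,0.55],0],
    [-1,[-0.024,-0.009,0.65],0],
    [-1,[-0.024,-0.009,0.75],0],
    [-1,[-0.024,-0.009,0.82],0],
    [-1,[-0.024,-0.009,0.86],0],
    [-1,[-0.024,-0.009,0.89],0],
    [-1,[-0.024,-0.009,0.895],0],
    [-1,[-0.024,-0.009,0.895],0]
  ]
}}

```text
clock: 3.57
ee_pos: [0.4545, -0.3274, 0.0206]
ee_rot: [[0.382, 0.924, 0.001], [0.924, -0.382, -0.001], [-0.0, 0.001, -1.0]]
ft_force: [-0.6, -0.1, 0.6]
width: 0.0882
grip_force: 0.0
```

>>> {"op": "carry_out", "data": {
  "steps": [
    [1,[0,0,0],0],
    [1,[0,0,0],0],
    [1,[0,0,0],0],
    [1,[0,0,0],0],
    [1,[0,0,0],0],
    [1,[0,0,0],0],
    [1,[0,0,0],0],
    [1,[0,0,0],0],
    [1,[0,0,0],0],
    [1,[0,0,0],0]
  ]
}}

```text
clock: 4.4
ee_pos: [0.4541, -0.3277, 0.0197]
ee_rot: [[0.383, 0.924, 0.0], [0.924, -0.383, 0.0], [0.0, 0.0, -1.0]]
ft_force: [0.2, -0.0, 0.9]
width: 0.0238
grip_force: 8.6
```

```bash
python3 go.py 454.5 -325.3 20 -23; python3 -c "
from h import *
save(grab('scene'),'pics/s1.png')"
```

```text
at [ 454.1 -327.7   19.7] yaw -22.5 shift [ 0.0117 -0.0027 -0.0015] turn 0.0028 w 0.023836640750731473 t 4.4 F [ 0.2 -0.   0.9]
```

View pics/s1.png

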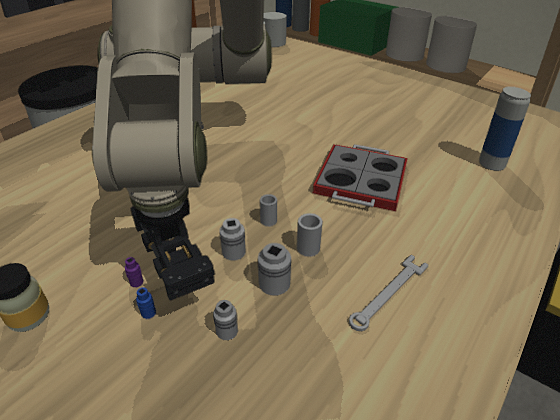

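The scene view shows the gripper around socket1 near (180,275). The blue (147,303) and purple (134,272) decoys are untouched, and the grip width is 23.8 mm. Next I lift it and carry it over.

>>> {"op": "carry_out", "data": {
  "steps": [
    [1,[0,0,-0.1],0],
    [1,[0,0,-0.3],0],
    [1,[0,0,-0.5],0],
    [1,[0,0,-0.7],0],
    [1,[0.1,0,-0.8],0],
    [1,[0.25,-0.1,-0.8],0],
    [1,[0.4,-0.15,-0.8],0],
    [1,[0.6,-0.21,-0.8],0],
    [1,[0.8,-0.28,-0.8],0],
    [1,[0.9,-0.31,-0.8],0]
  ]
}}

```text
clock: 5.28
ee_pos: [0.4651, -0.134, 0.1797]
ee_rot: [[0.381, 0.925, -0.001], [0.925, -0.381, 0.001], [0.001, -0.001, -1.0]]
ft_force: [0.5, -0.6, -1.5]
width: 0.0232
grip_force: 25.0
```

>>> {"op": "carry_out", "data": {
  "steps": [
    [1,[0.15,-0.05,0],0],
    [1,[0.3,-0.1,0],0],
    [1,[0.45,-0.15,0],0],
    [1,[0.6,-0.21,0],0],
    [1,[0.75,-0.26,0],0],
    [1,[0.9,-0.31,0],0],
    [1,[0.9,-0.31,0],0]
  ]
}}

```text
clock: 5.87
ee_pos: [0.4768, 0.0566, 0.1797]
ee_rot: [[0.379, 0.926, -0.0], [0.926, -0.379, 0.001], [0.001, -0.001, -1.0]]
ft_force: [-0.3, 0.2, -1.5]
width: 0.0233
grip_force: 25.0
```

```bash
python3 go.py 484.1 168.7 180 -23
```

```text
at [476.8  56.6 179.7] yaw -22.3 shift [ 0.5328 -0.1785 -0.001 ] turn 0.0042 w 0.023332509974174645 t 5.8667 F [-0.3  0.2 -1.5]
```

>>> {"op": "carry_out", "data": {
  "steps": [
    [1,[0.18,-0.06,0],0],
    [1,[0.35,-0.12,0],0],
    [1,[0.47,-0.16,0],0],
    [1,[0.525,-0.178,0],0],
    [1,[0.525,-0.178,0],0],
    [1,[0.525,-0.178,0],0],
    [1,[0.525,-0.178,0],0]
  ]
}}

```text
clock: 6.45
ee_pos: [0.4846, 0.1618, 0.1796]
ee_rot: [[0.383, 0.924, -0.0], [0.924, -0.383, -0.0], [-0.0, -0.0, -1.0]]
ft_force: [0.6, -0.3, -1.3]
width: 0.0234
grip_force: 25.0
```

```bash
python3 go.py 483.5 167 30.5 -23
```

```text
at [484.6 161.8 179.6] yaw -22.5 shift [ 0.0225 -0.0149  0.7456] turn 0.0025 w 0.023391270316874206 t 6.45 F [ 0.6 -0.3 -1.3]
```

>>> {"op": "carry_out", "data": {
  "steps": [
    [1,[0.022,-0.015,0.15],0],
    [1,[0.022,-0.015,0.3],0],
    [1,[0.022,-0.015,0.45],0],
    [1,[0.022,-0.015,0.54],0],
    [1,[0.022,-0.015,0.58],0],
    [1,[0.022,-0.015,0.6],0],
    [1,[0.022,-0.015,0.6],0]
  ]
}}

```text
clock: 7.03
ee_pos: [0.4837, 0.1675, 0.0599]
ee_rot: [[0.383, 0.924, 0.0], [0.924, -0.383, -0.0], [-0.0, 0.0, -1.0]]
ft_force: [-0.7, 0.8, -1.3]
width: 0.023
grip_force: 25.0
```

```bash
python3 go.py 483.5 167 30.5 -23;  python3 -c "
from h import *
f=grab('scene');cv2.imwrite('pics/p1.png',cv2.resize(f['color'][80:230,250:430,::-1],None,fx=4,fy=4))"
```

```text
at [483.7 167.5  59.9] yaw -22.5 shift [-0.0029  0.      0.1469] turn 0.0025 w 0.02296905174087138 t 7.0333 F [-0.7  0.8 -1.3]
```

View pics/p1.png

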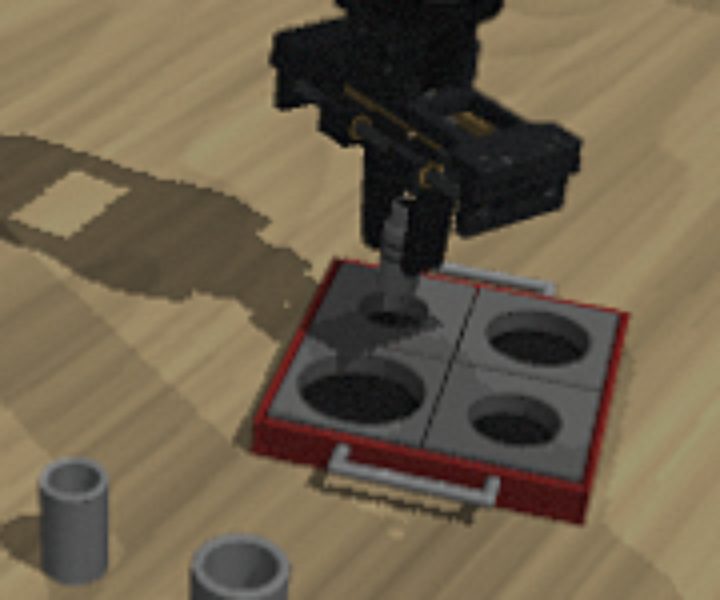

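Socket1 hangs upright above the smallest well, at crop pixel (395,300), and is well centred. I lower and release it.

>>> {"op": "carry_out", "data": {
  "steps": [
    [1,[0,0,0.06],0],
    [1,[0,0,0.11],0],
    [1,[0,0,0.135],0],
    [1,[0,0,0.145],0],
    [1,[0,0,0.147],0],
    [1,[0,0,0.147],0]
  ]
}}

```text
clock: 7.58
ee_pos: [0.4836, 0.1683, 0.0306]
ee_rot: [[0.382, 0.924, 0.0], [0.924, -0.382, 0.0], [0.0, 0.0, -1.0]]
ft_force: [-0.1, -1.0, -0.8]
width: 0.0235
grip_force: 25.0
```

>>> {"op": "carry_out", "data": {
  "steps": [
    [0.2,[0,0,0],0],
    [0.2,[0,0,0],0],
    [0,[0,0,0],0],
    [0,[0,0,0],0],
    [0,[0,0,-0.04],0],
    [0,[0,0,-0.12],0],
    [0,[0,0,-0.25],0],
    [-1,[0,0,-0.45],0],
    [-1,[0,0,-0.65],0],
    [-1,[0,0,-0.75],0]
  ]
}}

```text
clock: 8.42
ee_pos: [0.4844, 0.1684, 0.1856]
ee_rot: [[0.382, 0.924, 0.006], [0.924, -0.382, 0.001], [0.003, 0.006, -1.0]]
ft_force: [0.1, 0.7, 0.5]
width: 0.0621
grip_force: 0.0
```

```bash
python3 go.py 572.3 -337.8 180 -23
```

```text
at [484.4 168.4 185.6] yaw -22.5 shift [-2.1709  1.3736  0.0288] turn 0.0029 w 0.06209606737424091 t 8.4167 F [0.1 0.7 0.5]
```

>>> {"op": "carry_out", "data": {
  "steps": [
    [-1,[-0.72,0.46,0],0],
    [-1,[-0.72,0.46,0],0],
    [-1,[-0.72,0.46,0],0],
    [-1,[-0.72,0.46,0],0],
    [-1,[-0.72,0.46,0],0],
    [-1,[-0.72,0.46,0],0]
  ]
}}

```text
clock: 8.92
ee_pos: [0.5135, -0.0019, 0.1808]
ee_rot: [[0.386, 0.923, 0.0], [0.923, -0.386, -0.0], [0.0, 0.0, -1.0]]
ft_force: [-0.8, 0.2, 0.3]
width: 0.0881
grip_force: 0.0
```

>>> {"op": "carry_out", "data": {
  "steps": [
    [-1,[-0.72,0.46,0],0],
    [-1,[-0.72,0.46,0],0],
    [-1,[-0.72,0.46,0],0],
    [-1,[-0.72,0.46,0],0],
    [-1,[-0.72,0.46,0],0],
    [-1,[-0.72,0.46,0],0]
  ]
}}

```text
clock: 9.42
ee_pos: [0.5434, -0.1686, 0.1803]
ee_rot: [[0.384, 0.923, -0.0], [0.923, -0.384, 0.0], [0.0, -0.0, -1.0]]
ft_force: [0.3, 0.3, 0.1]
width: 0.0879
grip_force: 0.0
```

>>> {"op": "carry_out", "data": {
  "steps": [
    [-1,[-0.72,0.455,0],0],
    [-1,[-0.72,0.455,0],0],
    [-1,[-0.72,0.455,0],0],
    [-1,[-0.72,0.455,0],0],
    [-1,[-0.72,0.455,0],0],
    [-1,[-0.72,0.455,0],0]
  ]
}}

```text
clock: 9.92
ee_pos: [0.5727, -0.3354, 0.1798]
ee_rot: [[0.383, 0.924, -0.001], [0.924, -0.383, 0.001], [0.001, -0.001, -1.0]]
ft_force: [0.5, 0.0, -0.3]
width: 0.0879
grip_force: 0.0
```

```bash
python3 go.py 572.3 -337.8 24 -23; python3 -c "
from h import *
f=grab('scene');cv2.imwrite('pics/p1b.png',cv2.resize(f['color'][80:230,250:430,::-1],None,fx=4,fy=4))"
```

```text
at [ 572.7 -335.4  179.8] yaw -22.5 shift [-0.0122  0.0033  0.7788] turn 0.0028 w 0.0879033751411757 t 9.9167 F [ 0.5  0.  -0.3]
```

View pics/p1b.png

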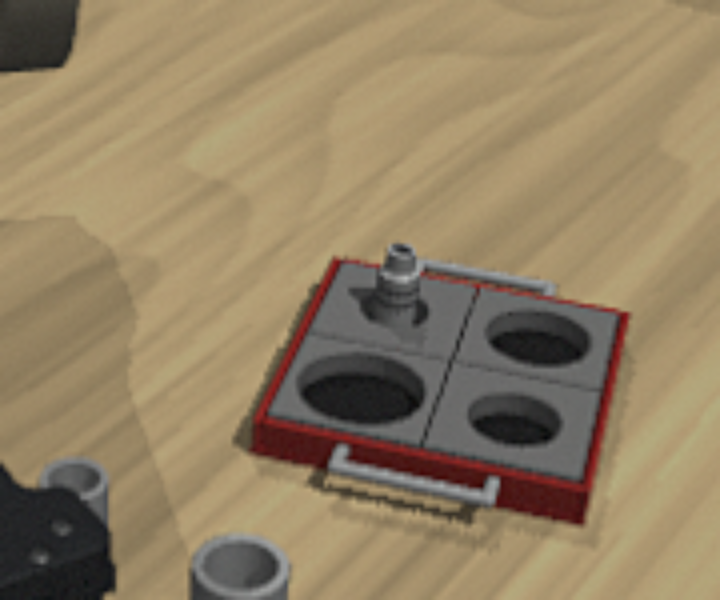

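Socket1 stands upright in well1, at crop (400,280). Next is socket2.

>>> {"op": "carry_out", "data": {
  "steps": [
    [-1,[-0.004,0.002,0.15],0],
    [-1,[-0.004,0.002,0.3],0],
    [-1,[-0.004,0.002,0.45],0],
    [-1,[-0.004,0.002,0.55],0],
    [-1,[-0.004,0.002,0.65],0],
    [-1,[-0.004,0.002,0.72],0],
    [-1,[-0.004,0.002,0.76],0],
    [-1,[-0.004,0.002,0.778],0],
    [-1,[-0.004,0.002,0.778],0]
  ],
  "grip_force": 35
}}

```text
clock: 10.72
ee_pos: [0.5726, -0.3362, 0.0249]
ee_rot: [[0.382, 0.924, -0.0], [0.924, -0.382, 0.0], [0.0, -0.0, -1.0]]
ft_force: [-0.6, 0.1, -0.1]
width: 0.088
grip_force: 0.0
```

>>> {"op": "carry_out", "data": {
  "steps": [
    [1,[0,0,0],0],
    [1,[0,0,0],0],
    [1,[0,0,0],0],
    [1,[0,0,0],0],
    [1,[0,0,0],0],
    [1,[0,0,0],0],
    [1,[0,0,0],0],
    [1,[0,0,0],0],
    [1,[0,0,0],0],
    [1,[0,0,0],0]
  ]
}}

```text
clock: 11.55
ee_pos: [0.5724, -0.337, 0.0247]
ee_rot: [[0.383, 0.924, 0.0], [0.924, -0.383, -0.0], [-0.0, 0.0, -1.0]]
ft_force: [1.7, 0.5, -0.5]
width: 0.0329
grip_force: 35.0
```

>>> {"op": "carry_out", "data": {
  "steps": [
    [1,[0,0,-0.05],0],
    [1,[0,0,-0.2],0],
    [1,[0,0,-0.4],0],
    [1,[0,0,-0.6],0],
    [1,[0,0,-0.75],0],
    [1,[0,0,-0.8],0],
    [1,[0,0,-0.8],0]
  ]
}}

```text
clock: 12.13
ee_pos: [0.5729, -0.3374, 0.1876]
ee_rot: [[0.382, 0.924, 0.004], [0.924, -0.382, -0.003], [-0.001, 0.005, -1.0]]
ft_force: [0.1, 0.1, -2.8]
width: 0.0331
grip_force: 35.0
```

```bash
python3 go.py 589.9 115.3 184 -23
```

```text
at [ 572.9 -337.4  187.6] yaw -22.5 shift [ 2.1242 -0.7872  0.0111] turn 0.0029 w 0.033079366095066565 t 12.1333 F [ 0.1  0.1 -2.8]
```

>>> {"op": "carry_out", "data": {
  "steps": [
    [1,[0.1,-0.04,0],0],
    [1,[0.25,-0.09,0],0],
    [1,[0.4,-0.15,0],0],
    [1,[0.57,-0.21,0],0],
    [1,[0.74,-0.27,0],0],
    [1,[0.9,-0.33,0],0]
  ]
}}

```text
clock: 12.63
ee_pos: [0.579, -0.1432, 0.182]
ee_rot: [[0.383, 0.924, -0.004], [0.924, -0.383, 0.002], [0.0, -0.005, -1.0]]
ft_force: [1.6, -0.4, -1.8]
width: 0.0329
grip_force: 35.0
```

>>> {"op": "carry_out", "data": {
  "steps": [
    [1,[0.16,-0.06,0],0],
    [1,[0.32,-0.12,0],0],
    [1,[0.47,-0.17,0],0],
    [1,[0.6,-0.22,0],0],
    [1,[0.72,-0.27,0],0],
    [1,[0.8,-0.3,0],0],
    [1,[0.8,-0.3,0],0]
  ]
}}

```text
clock: 13.22
ee_pos: [0.5848, 0.0286, 0.1822]
ee_rot: [[0.379, 0.925, -0.004], [0.925, -0.379, 0.001], [-0.0, -0.005, -1.0]]
ft_force: [-0.6, -0.1, -3.1]
width: 0.0331
grip_force: 35.0
```

```bash
python3 go.py 589.9 115.3 184 -23
```

```text
at [584.8  28.6 182.2] yaw -22.3 shift [ 0.411  -0.1408 -0.0087] turn 0.0039 w 0.033133420995464104 t 13.2167 F [-0.6 -0.1 -3.1]
```

>>> {"op": "carry_out", "data": {
  "steps": [
    [1,[0.15,-0.05,0],0],
    [1,[0.27,-0.09,0],0],
    [1,[0.36,-0.125,0],0],
    [1,[0.4,-0.14,0],0],
    [1,[0.4,-0.14,0],0],
    [1,[0.4,-0.14,0],0],
    [1,[0.4,-0.14,0.1],0],
    [1,[0.4,-0.14,0.25],0],
    [1,[0.4,-0.14,0.4],0],
    [1,[0.4,-0.14,0.4],0]
  ]
}}

```text
clock: 14.05
ee_pos: [0.5878, 0.1083, 0.099]
ee_rot: [[0.384, 0.923, -0.01], [0.923, -0.384, -0.0], [-0.004, -0.009, -1.0]]
ft_force: [-1.1, 1.0, -2.3]
width: 0.0329
grip_force: 35.0
```

```bash
python3 go.py 589.9 115.3 35.5 -23
```

```text
at [587.8 108.3  99. ] yaw -22.6 shift [ 0.0379 -0.0009  0.3172] turn 0.0023 w 0.03287575484414528 t 14.05 F [-1.1  1.  -2.3]
```

>>> {"op": "carry_out", "data": {
  "steps": [
    [1,[0.025,0,0.1],0],
    [1,[0.025,0,0.15],0],
    [1,[0.025,0,0.15],0],
    [1,[0.025,0,0.15],0]
  ]
}}

```text
clock: 14.38
ee_pos: [0.5928, 0.1139, 0.0755]
ee_rot: [[0.383, 0.924, 0.0], [0.924, -0.383, -0.0], [-0.0, 0.0, -1.0]]
ft_force: [0.0, -0.8, -1.6]
width: 0.0327
grip_force: 35.0
```

```bash
python3 go.py 589.9 115.3 35.5 -23;  python3 -c "
from h import *
f=grab('scene');cv2.imwrite('pics/p2.png',cv2.resize(f['color'][80:230,250:430,::-1],None,fx=4,fy=4))"
```

```text
at [592.8 113.9  75.5] yaw -22.5 shift [ 0.0006 -0.0162  0.1999] turn 0.0027 w 0.0326983271754077 t 14.3833 F [ 0.  -0.8 -1.6]
```

View pics/p2.png

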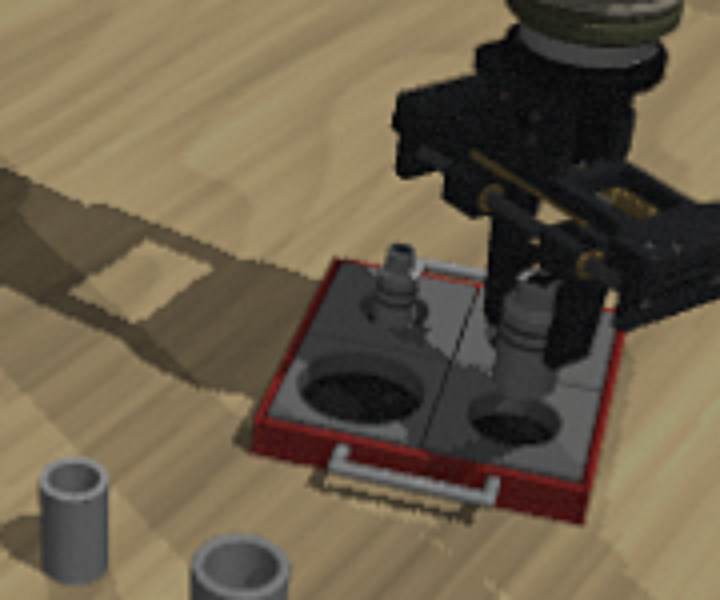

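Socket2 hangs over well2, at crop (525,380) above the well at (515,420), with about 3 mm to correct. I correct that, then lower and release.

>>> {"op": "carry_out", "data": {
  "steps": [
    [1,[0,-0.014,0],0],
    [1,[0,-0.014,0.05],0],
    [1,[0,-0.014,0.1],0],
    [1,[0,-0.014,0.15],0],
    [1,[0,-0.014,0.18],0],
    [1,[0,-0.014,0.195],0],
    [1,[0,-0.014,0.2],0],
    [1,[0,-0.014,0.2],0]
  ]
}}

```text
clock: 15.1
ee_pos: [0.5898, 0.1157, 0.0347]
ee_rot: [[0.382, 0.924, -0.001], [0.924, -0.382, -0.0], [-0.0, -0.001, -1.0]]
ft_force: [-1.8, 0.6, 1.0]
width: 0.033
grip_force: 35.0
```

>>> {"op": "carry_out", "data": {
  "steps": [
    [0,[0,0,0],0],
    [0,[0,0,0],0],
    [-0.2,[0,0,0],0],
    [-0.2,[0,0,0],0],
    [-0.2,[0,0,-0.04],0],
    [-0.2,[0,0,-0.12],0],
    [-0.2,[0,0,-0.25],0],
    [-1,[0,0,-0.45],0],
    [-1,[0,0,-0.65],0],
    [-1,[0,0,-0.75],0]
  ]
}}

```text
clock: 15.93
ee_pos: [0.5912, 0.1157, 0.1904]
ee_rot: [[0.382, 0.924, 0.007], [0.924, -0.382, 0.0], [0.003, 0.006, -1.0]]
ft_force: [0.2, 0.1, 1.3]
width: 0.0709
grip_force: 0.0
```

```bash
python3 go.py 465.4 -206.4 186 -23
```

```text
at [591.2 115.7 190.4] yaw -22.5 shift [-1.7287  0.0349  0.0177] turn 0.0029 w 0.07093897195129517 t 15.9333 F [0.2 0.1 1.3]
```

>>> {"op": "carry_out", "data": {
  "steps": [
    [-1,[-0.2,0,0],0],
    [-1,[-0.4,0,0],0],
    [-1,[-0.6,0.01,0],0],
    [-1,[-0.8,0.02,0],0],
    [-1,[-0.9,0.02,0],0],
    [-1,[-0.9,0.02,0],0]
  ]
}}

```text
clock: 16.43
ee_pos: [0.5239, -0.0553, 0.1855]
ee_rot: [[0.386, 0.922, 0.001], [0.922, -0.386, -0.001], [-0.001, 0.001, -1.0]]
ft_force: [-0.4, -0.3, 0.6]
width: 0.0884
grip_force: 0.0
```

>>> {"op": "carry_out", "data": {
  "steps": [
    [-1,[-0.2,0,0],0],
    [-1,[-0.4,0,0],0],
    [-1,[-0.6,0.01,0],0],
    [-1,[-0.75,0.015,0],0],
    [-1,[-0.82,0.015,0],0],
    [-1,[-0.82,0.015,0],0],
    [-1,[-0.82,0.015,0],0]
  ]
}}

```text
clock: 17.02
ee_pos: [0.4653, -0.2044, 0.1851]
ee_rot: [[0.383, 0.924, 0.001], [0.924, -0.383, 0.0], [0.0, 0.0, -1.0]]
ft_force: [0.5, 0.6, 0.2]
width: 0.0885
grip_force: 0.0
```

```bash
python3 go.py 465.4 -206.4 30 -23;  python3 -c "
from h import *
f=grab('scene');cv2.imwrite('pics/p2b.png',cv2.resize(f['color'][80:300,200:430,::-1],None,fx=2.7,fy=2.7))"
```

```text
at [ 465.3 -204.4  185.1] yaw -22.5 shift [-0.009   0.004   0.7753] turn 0.0026 w 0.0884842670538848 t 17.0167 F [0.5 0.6 0.2]
```

View pics/p2b.png

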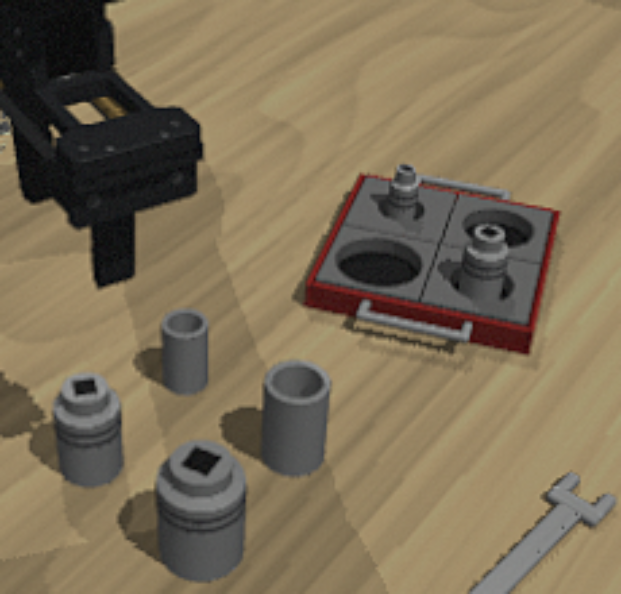

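Sockets 1 and 2 are upright in their wells, at crop (403,195) and (487,265). Next is socket3, at crop (88,430).

>>> {"op": "carry_out", "data": {
  "steps": [
    [-1,[-0.003,0.003,0.15],0],
    [-1,[-0.003,0.003,0.3],0],
    [-1,[-0.003,0.003,0.45],0],
    [-1,[-0.003,0.003,0.55],0],
    [-1,[-0.003,0.003,0.65],0],
    [-1,[-0.003,0.003,0.72],0],
    [-1,[-0.003,0.003,0.76],0],
    [-1,[-0.003,0.003,0.775],0],
    [-1,[-0.003,0.003,0.775],0]
  ],
  "grip_force": 45
}}

```text
clock: 17.82
ee_pos: [0.4656, -0.2049, 0.0297]
ee_rot: [[0.381, 0.924, -0.0], [0.924, -0.381, 0.0], [0.0, -0.0, -1.0]]
ft_force: [0.1, 0.0, -0.5]
width: 0.0881
grip_force: 0.0
```

>>> {"op": "carry_out", "data": {
  "steps": [
    [1,[0,0,0],0],
    [1,[0,0,0],0],
    [1,[0,0,0],0],
    [1,[0,0,0],0],
    [1,[0,0,0],0],
    [1,[0,0,0],0],
    [1,[0,0,0],0],
    [1,[0,0,0],0],
    [1,[0,0,0],0],
    [1,[0,0,0],0]
  ]
}}

```text
clock: 18.65
ee_pos: [0.4654, -0.2058, 0.0299]
ee_rot: [[0.383, 0.924, 0.0], [0.924, -0.383, -0.0], [-0.0, 0.0, -1.0]]
ft_force: [1.0, -0.0, 1.3]
width: 0.0427
grip_force: 45.0
```

>>> {"op": "carry_out", "data": {
  "steps": [
    [1,[0,0,-0.05],0],
    [1,[0,0,-0.2],0],
    [1,[0,0,-0.4],0],
    [1,[0,0,-0.6],0],
    [1,[0,0,-0.75],0],
    [1,[0,0,-0.8],0],
    [1,[0,0,-0.8],0]
  ]
}}

```text
clock: 19.23
ee_pos: [0.4656, -0.2059, 0.1915]
ee_rot: [[0.382, 0.924, 0.003], [0.924, -0.382, -0.002], [-0.001, 0.003, -1.0]]
ft_force: [1.1, 0.3, -4.0]
width: 0.043
grip_force: 45.0
```

```bash
python3 go.py 563.8 194.8 190 -23
```

```text
at [ 465.6 -205.9  191.5] yaw -22.5 shift [ 2.039  -0.3127  0.0047] turn 0.0029 w 0.04303957126116324 t 19.2333 F [ 1.1  0.3 -4. ]
```

>>> {"op": "carry_out", "data": {
  "steps": [
    [1,[0.1,-0.015,0],0],
    [1,[0.25,-0.04,0],0],
    [1,[0.4,-0.06,0],0],
    [1,[0.57,-0.09,0],0],
    [1,[0.74,-0.11,0],0],
    [1,[0.9,-0.14,0],0]
  ]
}}

```text
clock: 19.73
ee_pos: [0.5073, -0.0267, 0.1869]
ee_rot: [[0.383, 0.924, -0.005], [0.924, -0.383, 0.001], [-0.0, -0.005, -1.0]]
ft_force: [0.8, 0.5, -4.6]
width: 0.0427
grip_force: 45.0
```

>>> {"op": "carry_out", "data": {
  "steps": [
    [1,[0.16,-0.025,0],0],
    [1,[0.32,-0.05,0],0],
    [1,[0.47,-0.07,0],0],
    [1,[0.6,-0.09,0],0],
    [1,[0.72,-0.11,0],0],
    [1,[0.8,-0.12,0],0],
    [1,[0.8,-0.12,0],0],
    [1,[0.8,-0.12,0],0],
    [1,[0.8,-0.12,0],0]
  ]
}}

```text
clock: 20.48
ee_pos: [0.5465, 0.1277, 0.188]
ee_rot: [[0.383, 0.924, -0.003], [0.924, -0.383, -0.0], [-0.002, -0.003, -1.0]]
ft_force: [0.2, -0.1, -3.5]
width: 0.0432
grip_force: 45.0
```

```bash
python3 go.py 563.8 194.8 190 -23
```

```text
at [546.5 127.7 188. ] yaw -22.5 shift [ 0.3431 -0.0486 -0.0105] turn 0.0027 w 0.0431652421629931 t 20.4833 F [ 0.2 -0.1 -3.5]
```

>>> {"op": "carry_out", "data": {
  "steps": [
    [1,[0.15,-0.02,0],0],
    [1,[0.27,-0.04,0],0],
    [1,[0.32,-0.048,0],0],
    [1,[0.338,-0.048,0],0],
    [1,[0.338,-0.048,0.15],0],
    [1,[0.338,-0.048,0.3],0],
    [1,[0.338,-0.048,0.45],0],
    [1,[0.338,-0.048,0.5],0],
    [1,[0.338,-0.048,0.5],0],
    [1,[0.338,-0.048,0.5],0]
  ]
}}

```text
clock: 21.32
ee_pos: [0.5647, 0.1938, 0.0907]
ee_rot: [[0.383, 0.924, 0.001], [0.924, -0.383, -0.0], [0.0, 0.001, -1.0]]
ft_force: [0.3, 0.0, -3.3]
width: 0.0429
grip_force: 45.0
```

```bash
python3 go.py 563.8 194.8 41 -23
```

```text
at [564.7 193.8  90.7] yaw -22.5 shift [ 0.0027 -0.0064  0.2484] turn 0.0026 w 0.042866606518883986 t 21.3167 F [ 0.3  0.  -3.3]
```

>>> {"op": "carry_out", "data": {
  "steps": [
    [1,[0.002,-0.005,0.05],0],
    [1,[0.002,-0.005,0.1],0],
    [1,[0.002,-0.005,0.15],0],
    [1,[0.002,-0.005,0.2],0],
    [1,[0.002,-0.005,0.23],0],
    [1,[0.002,-0.005,0.243],0],
    [1,[0.002,-0.005,0.248],0],
    [1,[0.002,-0.005,0.248],0]
  ]
}}

```text
clock: 21.98
ee_pos: [0.5636, 0.1953, 0.0402]
ee_rot: [[0.382, 0.924, 0.0], [0.924, -0.382, 0.0], [0.0, 0.0, -1.0]]
ft_force: [-0.3, 0.4, -3.0]
width: 0.0432
grip_force: 45.0
```

>>> {"op": "carry_out", "data": {
  "steps": [
    [-0.2,[0,0,0],0],
    [-0.2,[0,0,0],0],
    [-0.4,[0,0,0],0],
    [-0.4,[0,0,0],0],
    [-0.4,[0,0,-0.04],0],
    [-0.4,[0,0,-0.12],0],
    [-0.4,[0,0,-0.25],0],
    [-1,[0,0,-0.45],0],
    [-1,[0,0,-0.65],0],
    [-1,[0,0,-0.75],0]
  ]
}}

```text
clock: 22.82
ee_pos: [0.5646, 0.1955, 0.196]
ee_rot: [[0.382, 0.924, 0.007], [0.924, -0.382, 0.001], [0.004, 0.006, -1.0]]
ft_force: [0.4, -0.2, 0.4]
width: 0.0797
grip_force: 0.0
```

```bash
python3 go.py 570.5 -217.8 192 -23
```

```text
at [564.6 195.5 196. ] yaw -22.5 shift [-1.8982  0.8176  0.018 ] turn 0.0029 w 0.07969094822373853 t 22.8167 F [ 0.4 -0.2  0.4]
```

>>> {"op": "carry_out", "data": {
  "steps": [
    [-1,[-0.2,0.09,0],0],
    [-1,[-0.4,0.17,0],0],
    [-1,[-0.6,0.26,0],0],
    [-1,[-0.8,0.35,0],0],
    [-1,[-1,0.43,0],0],
    [-1,[-1,0.43,0],0]
  ]
}}

```text
clock: 23.32
ee_pos: [0.5663, -0.0275, 0.1909]
ee_rot: [[0.387, 0.922, 0.001], [0.922, -0.387, -0.001], [-0.001, 0.002, -1.0]]
ft_force: [-0.4, -0.3, -0.5]
width: 0.0881
grip_force: 0.0
```

>>> {"op": "carry_out", "data": {
  "steps": [
    [-1,[-0.2,0.09,0],0],
    [-1,[-0.4,0.17,0],0],
    [-1,[-0.6,0.26,0],0],
    [-1,[-0.8,0.35,0],0],
    [-1,[-0.89,0.385,0],0],
    [-1,[-0.89,0.385,0],0],
    [-1,[-0.89,0.385,0],0],
    [-1,[-0.89,0.385,0],0]
  ]
}}

```text
clock: 23.98
ee_pos: [0.5696, -0.2152, 0.1905]
ee_rot: [[0.382, 0.924, 0.0], [0.924, -0.382, 0.0], [0.0, 0.0, -1.0]]
ft_force: [0.5, 0.6, -0.1]
width: 0.0879
grip_force: 0.0
```

```bash
python3 go.py 570.5 -217.8 36 -23;  python3 -c "
from h import *
f=grab('scene');cv2.imwrite('pics/p3b.png',cv2.resize(f['color'][80:300,200:430,::-1],None,fx=2.7,fy=2.7))"
```

```text
at [ 569.6 -215.2  190.5] yaw -22.4 shift [-0.0107  0.0092  0.7723] turn 0.0031 w 0.08786433056955974 t 23.9833 F [ 0.5  0.6 -0.1]
```

View pics/p3b.png

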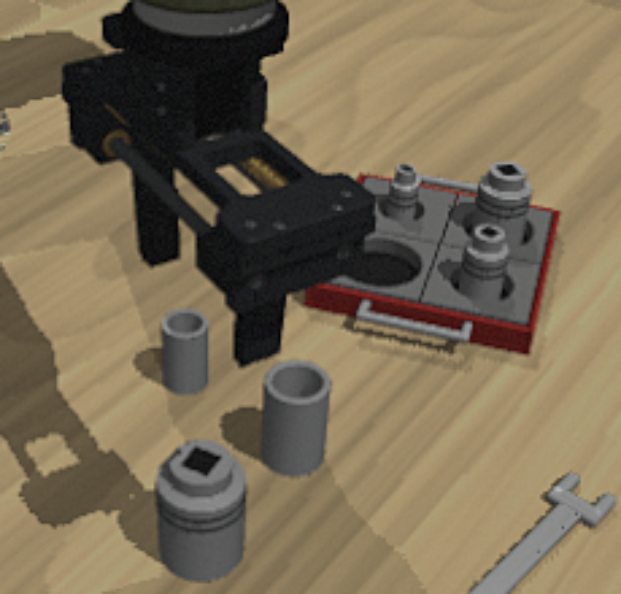

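Socket3 stands in well3, at crop (503,205). Next is socket4, at crop (200,510).

>>> {"op": "carry_out", "data": {
  "steps": [
    [-1,[-0.006,0.008,0.15],0],
    [-1,[-0.006,0.008,0.3],0],
    [-1,[-0.006,0.008,0.45],0],
    [-1,[-0.006,0.008,0.55],0],
    [-1,[-0.006,0.008,0.65],0],
    [-1,[-0.006,0.008,0.72],0],
    [-1,[-0.006,0.008,0.76],0],
    [-1,[-0.006,0.008,0.772],0],
    [-1,[-0.006,0.008,0.772],0]
  ],
  "grip_force": 58
}}

```text
clock: 24.78
ee_pos: [0.5707, -0.2173, 0.0359]
ee_rot: [[0.382, 0.924, -0.0], [0.924, -0.382, 0.0], [0.0, -0.0, -1.0]]
ft_force: [0.0, 0.6, -1.3]
width: 0.088
grip_force: 0.0
```

>>> {"op": "carry_out", "data": {
  "steps": [
    [1,[0,0,0],0],
    [1,[0,0,0],0],
    [1,[0,0,0],0],
    [1,[0,0,0],0],
    [1,[0,0,0],0],
    [1,[0,0,0],0],
    [1,[0,0,0],0],
    [1,[0,0,0],0],
    [1,[0,0,0],0],
    [1,[0,0,0],0]
  ]
}}

```text
clock: 25.62
ee_pos: [0.5706, -0.2182, 0.036]
ee_rot: [[0.383, 0.924, 0.0], [0.924, -0.383, -0.0], [-0.0, 0.001, -1.0]]
ft_force: [0.0, -0.5, 4.1]
width: 0.0529
grip_force: 58.0
```

>>> {"op": "carry_out", "data": {
  "steps": [
    [1,[0,0,-0.05],0],
    [1,[0,0,-0.2],0],
    [1,[0,0,-0.4],0],
    [1,[0,0,-0.6],0],
    [1,[0,0,-0.75],0],
    [1,[0,0,-0.8],0],
    [1,[0,0,-0.8],0]
  ]
}}

```text
clock: 26.2
ee_pos: [0.5709, -0.2183, 0.1976]
ee_rot: [[0.382, 0.924, 0.003], [0.924, -0.382, -0.002], [-0.001, 0.003, -1.0]]
ft_force: [-0.4, -0.1, -4.8]
width: 0.0524
grip_force: 58.0
```

```bash
python3 go.py 509.8 89.2 196 -23
```

```text
at [ 570.9 -218.3  197.6] yaw -22.5 shift [ 1.3036 -0.8703  0.0045] turn 0.0029 w 0.052424402818583994 t 26.2 F [-0.4 -0.1 -4.8]
```

>>> {"op": "carry_out", "data": {
  "steps": [
    [1,[0.08,-0.05,0],0],
    [1,[0.2,-0.13,0],0],
    [1,[0.33,-0.22,0],0],
    [1,[0.47,-0.31,0],0],
    [1,[0.6,-0.4,0],0],
    [1,[0.7,-0.47,0],0]
  ]
}}

```text
clock: 26.7
ee_pos: [0.5352, -0.0502, 0.1926]
ee_rot: [[0.382, 0.924, -0.005], [0.924, -0.382, 0.002], [-0.0, -0.006, -1.0]]
ft_force: [0.6, -0.2, -5.1]
width: 0.0528
grip_force: 58.0
```

>>> {"op": "carry_out", "data": {
  "steps": [
    [1,[0.13,-0.09,0],0],
    [1,[0.25,-0.17,0],0],
    [1,[0.37,-0.24,0],0],
    [1,[0.46,-0.31,0],0],
    [1,[0.5,-0.335,0],0],
    [1,[0.5,-0.335,0],0],
    [1,[0.5,-0.335,0],0],
    [1,[0.5,-0.335,0],0]
  ]
}}

```text
clock: 27.37
ee_pos: [0.5135, 0.0643, 0.1947]
ee_rot: [[0.383, 0.924, -0.002], [0.924, -0.383, -0.0], [-0.001, -0.001, -1.0]]
ft_force: [-0.9, -0.3, -4.7]
width: 0.0528
grip_force: 58.0
```

```bash
python3 go.py 509.8 89.2 196 -23
```

```text
at [513.5  64.3 194.7] yaw -22.5 shift [ 0.1079 -0.0648 -0.0063] turn 0.0025 w 0.05278013777338909 t 27.3667 F [-0.9 -0.3 -4.7]
```

>>> {"op": "carry_out", "data": {
  "steps": [
    [1,[0.08,-0.05,0],0],
    [1,[0.104,-0.064,0],0],
    [1,[0.104,-0.064,0],0],
    [1,[0.104,-0.064,0.12],0],
    [1,[0.104,-0.064,0.27],0],
    [1,[0.104,-0.064,0.4],0],
    [1,[0.104,-0.064,0.48],0],
    [1,[0.104,-0.064,0.5],0],
    [1,[0.104,-0.064,0.5],0],
    [1,[0.104,-0.064,0.5],0]
  ]
}}

```text
clock: 28.2
ee_pos: [0.5104, 0.0889, 0.0966]
ee_rot: [[0.383, 0.924, 0.002], [0.924, -0.383, -0.0], [0.0, 0.001, -1.0]]
ft_force: [-0.1, 0.0, -4.4]
width: 0.0525
grip_force: 58.0
```

```bash
python3 go.py 509.8 89.2 47 -23
```

```text
at [510.4  88.9  96.6] yaw -22.5 shift [ 0.0004 -0.0038  0.2482] turn 0.0027 w 0.05249891357436936 t 28.2 F [-0.1  0.  -4.4]
```

>>> {"op": "carry_out", "data": {
  "steps": [
    [1,[0,-0.003,0.05],0],
    [1,[0,-0.003,0.1],0],
    [1,[0,-0.003,0.15],0],
    [1,[0,-0.003,0.2],0],
    [1,[0,-0.003,0.23],0],
    [1,[0,-0.003,0.244],0],
    [1,[0,-0.003,0.25],0],
    [1,[0,-0.003,0.25],0]
  ]
}}

```text
clock: 28.87
ee_pos: [0.5089, 0.0897, 0.046]
ee_rot: [[0.382, 0.924, -0.001], [0.924, -0.382, -0.0], [-0.0, -0.001, -1.0]]
ft_force: [-2.3, -0.6, -0.9]
width: 0.0526
grip_force: 58.0
```

>>> {"op": "carry_out", "data": {
  "steps": [
    [-0.4,[0,0,0],0],
    [-0.4,[0,0,0],0],
    [-0.6,[0,0,0],0],
    [-0.6,[0,0,0],0],
    [-0.6,[0,0,-0.04],0],
    [-0.6,[0,0,-0.12],0],
    [-0.6,[0,0,-0.25],0],
    [-1,[0,0,-0.45],0],
    [-1,[0,0,-0.65],0],
    [-1,[0,0,-0.8],0]
  ]
}}

```text
clock: 29.7
ee_pos: [0.5094, 0.0897, 0.2097]
ee_rot: [[0.382, 0.924, 0.004], [0.924, -0.382, -0.0], [0.001, 0.003, -1.0]]
ft_force: [1.5, 0.1, 0.8]
width: 0.0874
grip_force: 0.0
```

>>> {"op": "carry_out", "data": {
  "steps": [
    [-1,[-0.2,-0.2,-0.1],0],
    [-1,[-0.4,-0.4,-0.1],0],
    [-1,[-0.6,-0.6,-0.1],0],
    [-1,[-0.75,-0.75,-0.1],0],
    [-1,[-0.75,-0.75,-0.1],0],
    [-1,[-0.75,-0.75,-0.1],0],
    [-1,[-0.75,-0.75,-0.1],0]
  ]
}}

```text
clock: 30.28
ee_pos: [0.3122, 0.0079, 0.2266]
ee_rot: [[0.385, 0.923, 0.003], [0.923, -0.385, -0.001], [0.0, 0.003, -1.0]]
ft_force: [0.3, -0.4, 0.3]
width: 0.0881
grip_force: 0.0
```

```bash
python3 - <<'E'
from h import *
f=grab("top"); P=cloud(f); z=P[...,2]
for k,(x,y),h in [("s1",(484.1,168.7),.064),("s2",(589.9,115.3),.072),("s3",(563.8,194.8),.08),("s4",(509.8,89.2),.088),("sp1",(461.6,-99.7),.055),("sp2",(567.8,-114.6),.068)]:
    m=(np.hypot(P[...,0]-x/1e3,P[...,1]-y/1e3)<.035)&(abs(z-h)<.006); print(k,m.sum(),(P[m].mean(0)*1000).round(1) if m.any() else "")
a=f["color"][130:290,110:340,::-1]; g=grab("scene")["color"][80:300,200:430,::-1]
cv2.imwrite("pics/end.png",np.hstack([cv2.resize(a,(400,278)),cv2.resize(g,(400,278*1))]))
E
python3 go.py 0 0 0 -23
```

```text
s1 55 [484.  169.1  64.5]
s2 106 [588.7 113.5  72.8]
s3 168 [563.3 194.4  80.8]
s4 275 [508.3  88.2  88.7]
sp1 95 [461.6 -99.6  55.3]
sp2 159 [ 567.7 -114.6   68.1]
at [314.    8.3 226.4] yaw -22.5 shift [-0.6401 -1.4364  1.1291] turn 0.0026 w 0.08803742792048949 t 30.3833 F [-0.  -0.2  0.3]
```

View pics/end.png

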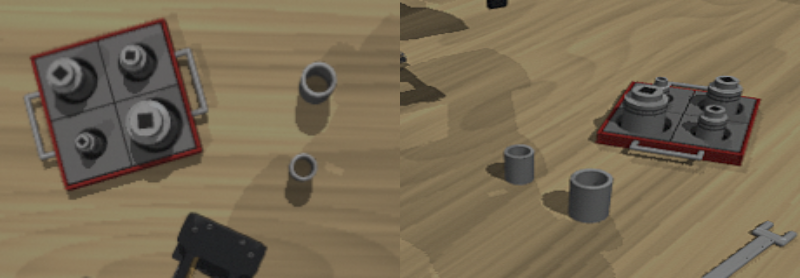

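All four sockets stand upright on their well floors: the tops measure 64, 73, 81 and 89 mm against 64, 72, 80 and 88 mm expected. The spacers have not moved, and the gripper is clear.

```bash
python3 -c "
from plant import robot
print(robot.sign_off())"
```

```text
the job is handed in; nothing more can be done
None
```

The job is handed in at about 30 s on the robot clock: all four sockets stand upright in the wells of their own size, and both spacers are where they were.

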